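# Tare the hanging cheese scale: hang the empty basket, hold the tare key half-way

### The arm

A 6-joint arm with a two-finger parallel gripper is mounted at the origin on the work surface. World frame = base frame: x ahead of the robot, y to its left, z up, the work surface at z = 0. Lengths are in mm, angles in rad, forces in N, time in s.
With the tool pointing down it reaches from about 275 to 975 mm from the base axis. Payload 8.4 kg.
Tool frame: the origin (TCP) lies between the finger pads; the fingertips stand 8 mm ahead of it and the grasp point (between the pads) lies 11 mm behind it; z points along the fingers, y is the direction in which the jaws open and shut (so a half turn about z gives the same grasp; the last joint's range is limited). The gripper opens to 92 mm and grips with 3 to 60 N. Pads are 20 mm wide; open, the fingers measure 128 mm over their backs; the gripper's body (75 mm by 189 mm) begins 69 mm behind the grasp point.
Start: joints at [-1.19, 0.353, 1.633, -0, 1.155, -0.002], TCP at [233.448, -579.767, 185.283] pointing down, gripper open.
Joint ranges: [-2.63, 2.63], [-0.92, 2.1], [0.06, 2.66], [-1.3, 4.44], [0, 2.69], [-3.02, 3.02]. Speed limits (rad/s): [2.22, 2.22, 2.79, 3.14, 3.14, 3.14].

### API

Orientations are given as a unit quaternion [x, y, z, w].
In Python, from bench import ctrl gives the robot as it stands. The module is installed in compiled form; this text tells all that it offers.
- The arm moves only by the tool move_arm, never from a script. Its argument "moves" is a list of rows, each a list of 5 numbers: the closure in counts, from 0 (fully open) to 255 (shut), then the shift along the tool's x, y, z in m, then the turn about the tool's z in rad. A call has 1 to 12 rows; each row shifts and turns the commanded pose from where the row before left it, along the tool's axes as they then stand; what a row does not reach is not made up. A row lasts 1/8 s, in which the tool goes at most 62.5 mm and 10.7 degrees, less where a joint would pass 70% of its speed; a pose out of reach is approached as far as the arm can. A call with a gripper value outside its range is refused whole. The fingers move at their own pace and stop on an object; the grip force is fixed at half the most. Time passes only in rows, so rows that do not move let the fingers close. It gives the time, the measured TCP pose, the force and the opening at its end, in the units of the state.
- ctrl.get_state(): the state, without advancing time (a new reading comes with each control period).
- ctrl.camera(name): name is "scene" or "top"; returns a dict with "img" (384x512x3 uint8, blue, green, red), "depth" (384x512 float32, mm along the optical axis (not along the pixel's ray), 0 where there is no reading), "mtx" (3x3 intrinsics, pixels), "eye" and "attitude" of the camera in the world. Camera axes: x right, y down, z forward; pixel columns grow to the right and rows downward; lengths in mm; the calibration is good to about 2 mm. A picture is of the moment at which its call begins.
- ctrl.close_job(): hands the job in, once; it reports no verdict.
The state is a dict: "t": time; "qpos": joint angles; "qvel": joint speeds; "effort": joint torques, N m; "eef_pos": TCP position; "tcp_rot": TCP orientation; "ft_force": force on the tool from outside, world axes, zero at the start; "moment": the same for the moment, N m; "opening": opening from 0.0 (shut) to 1.0 (fully open).
Only numpy, scipy, OpenCV 4.12 (cv2) and the standard library are available. Lean on these libraries where they do the work, as an engineer would, in place of code of your own. Each camera call takes 0.05 s, during which the arm holds its last target. There are 200 camera calls.

### The job

Hang the empty weighing basket by its handle on the two-pronged hook of the counter scale and let go of it, so that it hangs freely. Then tare the scale: press the blue spring-loaded tare key half-way down, until its top is level with the green band of the post beside it, and finish while still holding it there; never push it down into the red. Leave the black cheese wheel, the stacked cheddar and the red-lidded tub where they stand.

Things in the scene. Friction and masses are not known exactly. Their poses are not given: they have to be found in the camera images.
- basket: Empty aluminium weighing basket, loose, 0.2 to 0.45 kg: tray 110 (x) x 150 (y) x 55 mm high with a rigid upright handle over its middle. Origin: centre of its underside; z up, y along the handle bar. Handle: two upright 8 mm rods at y = -72 and +72 mm, joined by a level 10 mm bar, axis 160 mm above the underside. Starts on the counter, left or right of the scale.
- basket_grip (a point): Centre of the handle bar's axis, in the middle of the green grip sleeve: 16 mm thick (basket x), 44 mm long (along the bar, basket y), 18 mm high. The bare bar on either side of the sleeve is what rests on the prongs. Axes as the basket's.
- scale: White hanging counter scale, fixed to the counter, position and yaw vary. Origin on the counter under the hook seat; its x points away from the open tips of the hook towards its column. Base 140 mm wide (y), 28 mm high, from x = -90 to +168 mm; column 60 mm wide from x = +127 mm, up to z = 245 mm; black crosshead 105 mm wide from x = +85 mm, z = 225 to 255 mm.
- hook_seat (a point): Where the middle of the handle bar's axis lies when the basket hangs properly: midway between the prongs, 232 mm above the counter (axes as the scale's). The prongs, 10 mm thick steel at y = -42 and +42 mm, slope down from the crosshead to a flat seat here, x = -12 to +12 mm, prong axis 222 mm high.
- hook_mouth (a point): Midway between the two open, upturned prong tips, at their top: 34 mm in front (scale -x) of the seat, 255 mm above the counter. The bar comes in over the tips, moving along scale +x, with the tray under the prongs, and is lowered onto the seat; fingers holding the green sleeve fit between the prongs.
- console: Grey console, fixed to the counter, 120 (x) x 130 (y) x 70 mm high, origin at the centre of its underside, on the other side of the scale from where the basket starts. The blue key stands on top at y = -12 mm; a 14 mm gauge post stands at y = +45 mm, up to 104 mm high, white with a green band from 88 to 96 mm above the counter and red below 84 mm.
- key_top (a point): Centre of the flat top of the blue mushroom-shaped tare key, 44 mm diameter; moves with the key. 104 mm above the counter when released, 92 mm at the middle of the green band.
- tare_key (a joint): Travel of the tare key straight down, in m: 0 released, 0.012 middle of the green band, 0.020 in the red, 0.024 bottom stop. A spring returns it: about 3 N to start, about 7 N at 0.012, about 11 N at the bottom.
- wheel: Small black waxed cheese wheel, 140 mm diameter, 60 mm high, loose bystander; origin at the centre of its underside.
- cheddar: Two stacked blocks of orange and yellow cheddar, one piece 90 x 70 x 75 mm high, loose bystander; origin at the centre of its underside.
- tub: Round clear tub with a red lid, 82 mm diameter, 40 mm high, loose bystander; origin at the centre of its underside.
Not all that is in view belongs to the job. Leave any purple or yellow look-alike of the console alone.

How it is judged:
By the outcome, as a careful person would: the job done as asked, in the order asked, and still so for the second after the job is handed in, while the arm keeps its last pose, push and grip.
It also fails if it takes over 51 s, if anything falls off the work surface, if the arm or the gripper's body presses on something with over 40 N, if the wrist force passes 120 N, or if a joint passes its speed limit or range.

## Working session

There is one attempt and no reset: what is moved stays moved. The work goes in short steps, Python scripts to look and compute and a tool call to move; the robot and the scene stay as the last step left them, time stands still between calls to the robot, and variables do not carry over. Pictures are saved under pics/ and viewed, about 8 in all and at most 12, crops included, and the job is handed in when it is done.

Besides the shell and the picture viewer there is one more tool, called after ">>>" as name(argument=value, ...), one argument or row to a line, values as JSON. move_arm: Moves the arm, as the interface text tells. Its arguments: {"type":"object","properties":{"moves":{"type":"array"}},"required":["moves"]}

```bash
mkdir -p pics; cat > h.py <<'E'
import numpy as np, cv2
from bench import ctrl
from scipy.spatial.transform import Rotation as R
def rot(c):
    a=np.array(c["attitude"],float)
    return a if a.shape==(3,3) else R.from_quat(a).as_matrix()
def cloud(c):
    h,w=c["depth"].shape; u,v=np.meshgrid(np.arange(w),np.arange(h))
    p=np.stack([u,v,np.ones_like(u)],-1)@np.linalg.inv(c["mtx"]).T*c["depth"][...,None]
    return p@rot(c).T+np.array(c["eye"])
def ray(c,u,v,z):
    d=rot(c)@np.linalg.inv(c["mtx"])@np.array([u,v,1.]); e=np.array(c["eye"]); return e+d*(z-e[2])/d[2]
def proj(c,p):
    q=np.array(c["mtx"])@(rot(c).T@(np.array(p,float)-np.array(c["eye"]))); return q[:2]/q[2]
E
python3 - <<'E'
from h import *
s=ctrl.get_state();print(s)
ims=[]
for n in("scene","top"):
    c=ctrl.camera(n);print(n,c["eye"],c["attitude"],c["mtx"]);cv2.imwrite(f"pics/{n}0.png",c["img"]);np.savez(f"{n}0.npz",**c)
    print(cloud(c)[::96,::128].round())
E
```

```text
{'t': 0.0, 'qpos': array([-1.19039312e+00,  3.53616286e-01,  1.63415543e+00,  2.32902836e-05,
        1.15522763e+00, -2.41062277e-03]), 'qvel': array([ 0.00020188, -0.00126844, -0.00071838,  0.00161887,  0.00224559,
        0.00017542]), 'effort': array([-5.09659003e-03, -5.93855309e+01, -3.34216690e+01,  6.96850894e-02,
        2.36957747e-02, -1.18822427e-04]), 'eef_pos': array([ 233.25078297, -579.23925432,  184.57453102]), 'tcp_rot': array([ 9.81738208e-01,  1.90235632e-01, -1.21678404e-04, -6.92820607e-04]), 'ft_force': array([ 0.07028957, -0.2359464 ,  0.33943883]), 'moment': array([ 0.02136287, -0.01585279, -0.02516657]), 'opening': 1.0014096630700462}
scene [1204.04301693 -465.33511702 1488.20271261] [ 0.85992098  0.41853792 -0.12798243 -0.26264503] [[466.70137346   0.         260.20432085]
 [  0.         466.70137346 196.63076513]
 [  0.           0.           1.        ]]
[[[-8.980e+02 -2.240e+02  3.100e+02]
  [ 2.540e+02 -1.050e+02  8.540e+02]
  [-7.220e+02  1.013e+03 -9.900e+01]
  [ 6.400e+01  1.124e+03  2.600e+02]]

 [[ 1.570e+02 -4.470e+02  6.860e+02]
  [-4.100e+01 -8.
[... 520 characters left out ...]
  256.33230865]
 [  0.         495.76376016 193.95710135]
 [  0.           0.           1.        ]]
[[[ 1.652e+03  1.412e+03 -7.440e+02]
  [ 1.648e+03  7.430e+02 -7.480e+02]
  [ 1.639e+03  7.200e+01 -7.450e+02]
  [ 1.637e+03 -6.020e+02 -7.530e+02]]

 [[ 1.136e+03  1.389e+03 -7.500e+02]
  [ 8.830e+02  5.380e+02  0.000e+00]
  [ 8.780e+02  8.200e+01  3.000e+00]
  [ 8.750e+02 -3.770e+02 -4.000e+00]]

 [[ 6.400e+02  1.366e+03 -7.540e+02]
  [ 5.380e+02  5.310e+02  4.000e+00]
  [ 5.300e+02  8.600e+01  2.900e+01]
  [ 5.290e+02 -3.620e+02 -4.000e+00]]

 [[ 2.150e+02  9.460e+02  3.000e+01]
  [ 2.080e+02  5.260e+02 -1.000e+00]
  [ 2.040e+02  8.900e+01  2.000e+00]
  [ 2.610e+02 -1.260e+02  8.670e+02]]]
```

View pics/scene0.png

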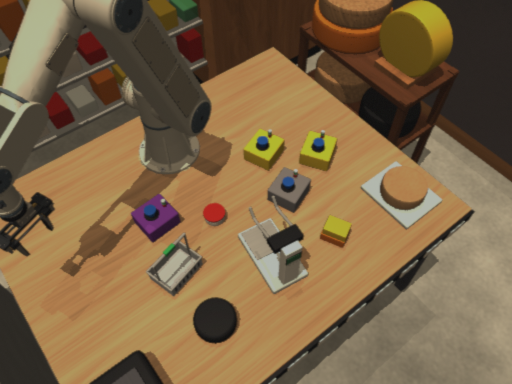

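View pics/top0.png

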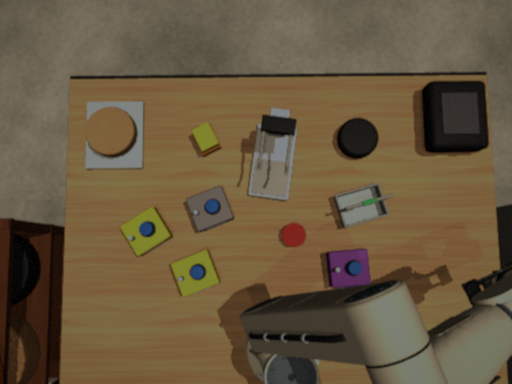

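The top view shows the basket at (360,205) with its green sleeve at (368,202), and the scale base at (272,155) with its open tips towards the robot. The key candidates are grey (210,208), yellow (146,231) and (194,272), and purple (348,268). Only the grey one fits the description, and it lies on the other side of the scale from the basket. I'll enlarge these to confirm.

```bash
python3 - <<'E'
from h import *
a=cv2.imread("pics/top0.png")[95:245,175:400];b=cv2.imread("pics/scene0.png")[160:310,130:355]
cv2.imwrite("pics/crop1.png",np.vstack([cv2.resize(x,None,fx=2.6 if 0 else 2,fy=2,interpolation=cv2.INTER_CUBIC) for x in(a,b)])[:600])
for n in("scene","top"):
    c=dict(np.load(n+"0.npz"));P=cloud(c);hsv=cv2.cvtColor(c["img"],cv2.COLOR_BGR2HSV);H,S,V=cv2.split(hsv)
    def comps(m,name,amin=8):
        k,l,st,ce=cv2.connectedComponentsWithStats(m.astype(np.uint8))
        for i in range(1,k):
            if st[i,4]>=amin:
                q=P[l==i];print(n,name,ce[i].round(1),st[i,4],np.median(q,0).round(1),"z pct",np.percentile(q[:,2],[5,50,95]).round())
    comps((H>45)&(H<85)&(S>100)&(P[...,2]>-20),"green")
    comps((H>100)&(H<125)&(S>110)&(P[...,2]>-20),"blue")
    comps(((H<6)|(H>174))&(S>150)&(P[...,2]>-20),"red",30)
    comps((V<45)&(P[...,2]>210)&(P[...,2]<275)&(P[...,0]>500)&(abs(P[...,1])<300),"black",60)
    # grey-tops and base by height
    w=(S<70)&(P[...,0]>350)&(abs(P[...,1])<350)
    comps(w&(P[...,2]>60)&(P[...,2]<80),"grey70",40)
    comps(w&(P[...,2]>18)&(P[...,2]<38),"base28",40)
    comps((P[...,0]>350)&(P[...,0]<900)&(P[...,1]>-350)&(P[...,1]<350)&(P[...,2]>130),"tall>130",5)
E
```

```text
scene green [168.7 249.3] 67 [ 482.6 -269.1  167.7] z pct [159. 168. 173.]
scene blue [262.1 141.5] 82 [269.  277.9 102.1] z pct [ 75. 102. 109.]
scene blue [318.2 143.2] 84 [409.9 443.6 102.6] z pct [ 73. 103. 108.]
scene blue [287.8 182.3] 106 [480.5 230.1 102.9] z pct [ 76. 103. 109.]
scene blue [149.7 210.5] 119 [ 276.3 -231.1  102.5] z pct [ 78. 103. 109.]
scene red [213.7 212.3] 322 [383.9 -39.8  39.7] z pct [33. 40. 45.]
scene black [284.1 238.1] 479 [711.8  11.5 254.1] z pct [246. 254. 259.]
scene grey70 [289.1 186.5] 750 [487.3 232.3  69.8] z pct [63. 70. 75.]
scene grey70 [288.4 275.4] 49 [758.5   3.8  70.8] z pct [62. 71. 79.]
scene grey70 [202.8 307.9] 49 [ 670.1 -276.2   62.3] z pct [60. 62. 66.]
scene grey70 [222.4 308.9] 106 [ 707.4 -230.7   62. ] z pct [60. 62. 67.]
scene grey70 [212.2 324.6] 270 [ 733.5 -286.6   62.2] z pct [60. 62. 65.]
scene base28 [287.1 204.6] 68 [520.7 194.5  29. ] z pct [20. 29. 37.]
scene base28 [269.5 226.7] 190 [553.1  86.3  29.3] z pct [24. 29. 35.]
scene base28 [266.2 258. ] 1492 [642.6  -3.4  28.3] z pct [22. 28. 34.]
scene base28 [174.  
[... 440 characters left out ...]
.1 228.5] 142 [406.3 444.4 103.1] z pct [ 75. 103. 109.]
top blue [354.1 267.6] 163 [ 270.4 -227.6  102.3] z pct [ 70. 102. 109.]
top blue [197.1 271.6] 148 [263.6 278.3 103.9] z pct [ 97. 104. 110.]
top red [293.2 234.6] 421 [381.1 -37.9  40.1] z pct [34. 40. 47.]
top black [277.9 125.1] 520 [704.9  17.7 254.1] z pct [243. 254. 260.]
top grey70 [358.6 136.4] 404 [ 713.6 -265.4   62.5] z pct [60. 62. 67.]
top grey70 [209.1 208.5] 1092 [468.9 246.1  69.9] z pct [63. 70. 76.]
top base28 [271.6 166.2] 2311 [614.2  30.2  28.5] z pct [22. 29. 35.]
top tall>130 [277.4 129.5] 1019 [702.1  14.9 250.9] z pct [226. 251. 258.]
top tall>130 [368.3 201.2] 183 [ 479.9 -267.7  165.7] z pct [157. 166. 172.]
```

View pics/crop1.png

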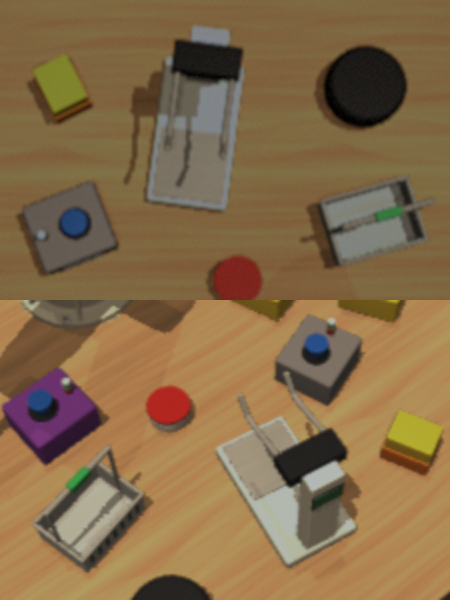

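The crop confirms it: the grey console's key is at top (212,206), with a white-topped post at (195,212). The basket bar runs about (340,210)–(391,196), and the prong tips are near (258,168) and (287,171). Next I'll work out the poses.

```bash
python3 - <<'E'
from h import *
for n in("scene","top"):
    c=dict(np.load(n+"0.npz"));P=cloud(c);X,Y,Z=np.moveaxis(P,-1,0);hsv=cv2.cvtColor(c["img"],cv2.COLOR_BGR2HSV);H,S,V=cv2.split(hsv)
    def rect(m,name,z):
        # rays at given height for pixels in mask
        k,l,st,ce=cv2.connectedComponentsWithStats(m.astype(np.uint8)); 
        i=1+np.argmax(st[1:,4]);v,u=np.where(l==i)
        q=np.array([ray(c,a,b,z)[:2] for a,b in zip(u,v)],np.float32)
        (cx,cy),(w,h),a=cv2.minAreaRect(q);print(n,name,np.round([cx,cy,w,h,a],1),len(q)); return q
    reg=(X>500)&(X<850)&(Y>-120)&(Y<150)
    rect(reg&(Z>16)&(Z<40)&(S<110),"base",28)
    rect((V<60)&(Z>235)&(Z<265)&reg,"cross",255)
    rect((abs(X-475)<110)&(abs(Y-240)<110)&(Z>58)&(Z<112)&(S<90)|((abs(X-475)<110)&(abs(Y-240)<110)&(Z>58)&(Z<85)),"console",70)
    # handle bar points: line fit by depth
    m=(abs(X-480)<120)&(abs(Y+268)<130)&(Z>145)&(Z<185)
    v,u=np.where(m);q=np.array([ray(c,a,b,160)[:2] for a,b in zip(u,v)],np.float32)
    print(n,"bar",cv2.minAreaRect(q),len(q),q[q[:,1].argmin()],q[q[:,1].argmax()])
    m=(abs(X-480)<120)&(abs(Y+268)<130)&(Z>8)&(Z<70);rect(m,"tray",55)
    m=(abs(X-480)<120)&(abs(Y+268)<130)&(H>45)&(H<85)&(S>90)&(Z>140);q=rect(m,"sleeve",169);print(q.mean(0))
    m=(abs(X-480)<60)&(abs(Y-232)<60)&(H>100)&(H<125)&(S>100)&(Z>95);q=rect(m,"key",104);print(q.mean(0))
    # prongs
    m=(Z>205)&(Z<265)&reg&(V>60)&(X<690);v,u=np.where(m)
    print("prongs",len(u)); 
    k,l,st,ce=cv2.connectedComponentsWithStats(m.astype(np.uint8))
    for i in range(1,k):
        if st[i,4]>5: q=P[l==i];print(st[i],q[q[:,0].argmin()].round(),q.mean(0).round(1))
c=dict(np.load("top0.npz"))
for u,v in((258,169),(287.5,171.5)):print(ray(c,u,v,250).round(1))
E
```

```text
scene base [642.1  26.5 140.4 260.4  81.6] 1532
scene cross [713.7  12.7 104.7  53.8  81.8] 512
scene console [475.7 246.2 121.1 147.6  21.2] 854
scene bar ((478.9666442871094, -268.7108154296875), (20.901165008544922, 154.26893615722656), 15.21263313293457) 203 [ 499.44403 -341.81946] [ 460.62225 -194.64171]
scene tray [ 488.6 -268.1  130.7  163.9   14.8] 719
scene sleeve [ 484.8 -269.2   17.4   44.3   14. ] 69
[ 484.07077 -269.6619 ]
scene key [479.8 231.1  36.6  40.9  50.3] 91
[479.6301  231.15486]
prongs 239
[272 196  21  30 112] [569.  80. 252.] [622.1  72.7 234.5]
[249 206  22  33 117] [557.   0. 254.] [611.7 -10.4 235.5]
top base [637.3  27.6 139.4 254.9  81.6] 2350
top cross [705.6  17.9 100.1  51.   82.1] 538
top console [474.1 242.  120.1 129.3  21.1] 1243
top bar ((480.9640808105469, -269.62451171875), (16.020889282226562, 153.1378631591797), 15.278882026672363) 180 [ 499.24207 -344.0059 ] [ 456.42023 -196.95476]
top tray [ 476.9 -268.   123.8  164.7   15.3] 529
top sleeve [ 479.2 -268.6   12.9   42.    15.3] 55
[ 479.29385 -269.14996]
top key [478.4 230.9  41.9  39.1  44.6] 134
[478.21802 230.66608]
prongs 262
[257 131   8  39 129] [571.  83. 252.] [632.   70.7 234.4]
[285 131  10  43 133] [558.  -4. 257.] [623.  -12.9 235. ]
[571.8  79.7 250. ]
[563.3  -8.6 250. ]
```

>>> move_arm(
  moves=[
    [0, 0, 0, -0.0075, -0.182],
    [0, 0, 0, -0.0075, -0.182],
    [0, 0, 0, -0.0075, -0.182],
    [0, 0, 0, -0.0075, -0.182],
    [0, 0, 0, -0.0075, -0.182],
    [0, 0, 0, -0.0075, -0.182],
    [0, 0, 0, -0.0075, -0.181],
    [0, 0, 0, -0.0075, -0.181],
    [0, 0, 0, 0, 0],
  ],
)

```text
t: 1.23
eef_pos: [233.5, -579.9, 245.4]
tcp_rot: [0.608, 0.794, -0.0, 0.0]
ft_force: [0.9, -0.5, 1.1]
opening: 0.998
```

>>> move_arm(
  moves=[
    [0, 0.0235, 0.032, 0, 0],
    [0, 0.0235, 0.032, 0, 0],
    [0, 0.0235, 0.032, 0, 0],
    [0, 0.0235, 0.032, 0, 0],
    [0, 0.0235, 0.032, 0, 0],
    [0, 0.0235, 0.032, 0, 0],
    [0, 0.0235, 0.032, 0, 0],
    [0, 0.0235, 0.032, 0, 0],
    [0, 0.0235, 0.032, 0, 0],
    [0, 0.0235, 0.032, 0, 0],
    [0, 0, 0, 0, 0],
    [0, 0, 0, 0, 0],
  ],
)

```text
t: 2.72
eef_pos: [480.0, -269.1, 244.9]
tcp_rot: [0.608, 0.794, -0.0, -0.0]
ft_force: [-0.2, -0.1, 0.0]
opening: 0.999
```

```bash
cat >> h.py <<'E'
def st():
    s=ctrl.get_state();M=R.from_quat(s["tcp_rot"]).as_matrix()
    print("t",s["t"],"tcp",s["eef_pos"].round(1),"psi",np.degrees(np.arctan2(M[1,0],M[0,0])).round(2),"z",M[:,2].round(4),"F",s["ft_force"].round(1),"M",s["moment"].round(2),"op",round(s["opening"],3),"q",s["qpos"].round(2));return s,M
def to(x,y,z,psi):
    s,M=st();d=np.array([x,y,z])-s["eef_pos"];print("tool shift mm",(M.T@d).round(1),"turn",round(-(np.radians(psi)-np.arctan2(M[1,0],M[0,0])),3))
E
python3 -c "
from h import *
to(480.5,-269.3,150,105.2)"
```

```text
t 2.725 tcp [ 480.  -269.1  244.9] psi 105.14 z [-9.e-04 -0.e+00 -1.e+00] F [-0.2 -0.1  0. ] M [-0.05 -0.1  -0.03] op 0.999 q [-0.51  0.18  1.73 -0.    1.23 -0.78]
tool shift mm [-0.4  0.5 94.9] turn -0.001
```

Aligned over the sleeve. Now I descend 95 mm, grip and lift slightly.

>>> move_arm(
  moves=[
    [0, 0, 0.0005, 0.02, 0],
    [0, 0, 0, 0.02, 0],
    [0, 0, 0, 0.02, 0],
    [0, 0, 0, 0.02, 0],
    [0, 0, 0, 0.015, 0],
    [0, 0, 0, 0, 0],
    [255, 0, 0, 0, 0],
    [255, 0, 0, 0, 0],
    [255, 0, 0, 0, 0],
    [255, 0, 0, 0, 0],
    [255, 0, 0, 0, 0],
    [255, 0, 0, 0, 0],
  ],
)

```text
t: 4.22
eef_pos: [480.9, -268.7, 150.3]
tcp_rot: [0.607, 0.795, 0.0, 0.0]
ft_force: [-0.8, -0.8, 0.3]
opening: 0.369
```

>>> move_arm(
  moves=[
    [255, 0, 0, 0, 0],
    [255, 0, 0, 0, 0],
    [255, 0, 0, -0.015, 0],
    [255, 0, 0, -0.025, 0],
    [255, 0, 0, -0.03, 0],
    [255, 0, 0, -0.03, 0],
    [255, 0, 0, -0.03, 0],
    [255, 0, 0, 0, 0],
    [255, 0, 0, 0, 0],
  ],
)

```text
t: 5.35
eef_pos: [480.6, -268.6, 279.9]
tcp_rot: [0.607, 0.795, -0.0, -0.0]
ft_force: [-0.1, 1.1, -0.6]
opening: 0.004
```

```bash
python3 -c "
from h import *
st()
for n in('scene','top'):
    c=ctrl.camera(n);np.savez(n+'1.npz',**c);P=cloud(c);X,Y,Z=np.moveaxis(P,-1,0);H,S,V=cv2.split(cv2.cvtColor(c['img'],cv2.COLOR_BGR2HSV))
    m=(abs(X-480)<120)&(abs(Y+268)<130)&(H>45)&(H<85)&(S>90)&(Z>200);print(m.sum(),np.median(P[m],0) if m.any() else '')
    cv2.imwrite('pics/'+n+'1.png',c['img'])
"
```

```text
t 5.35 tcp [ 480.6 -268.6  279.9] psi 105.24 z [-3.e-04  2.e-04 -1.e+00] F [-0.1  1.1 -0.6] M [-0.03 -0.09  0.01] op 0.004 q [-0.51  0.16  1.68  0.    1.31 -0.78]
0 
5 [ 432.32034144 -170.37321939  654.24637645]
```

View pics/scene1.png

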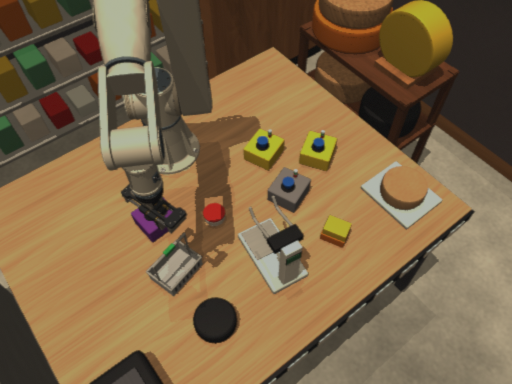

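I lifted before the slow fingers had closed, so the gripper is shut on nothing at opening 0.004. In the scene view the basket still stands at (175,265) with its sleeve at (170,250). I'll reopen and recheck where it is.

>>> move_arm(
  moves=[
    [0, 0, 0, 0, 0],
    [0, 0, 0, 0, 0],
    [0, 0, 0, 0, 0],
    [0, 0, 0, 0, 0],
    [0, 0, 0, 0, 0],
    [0, 0, 0, 0, 0],
    [0, 0, 0, 0, 0],
    [0, 0, 0, 0, 0],
    [0, 0, 0, 0, 0],
    [0, 0, 0, 0, 0],
  ],
)

```text
t: 6.7
eef_pos: [480.9, -268.8, 280.3]
tcp_rot: [0.607, 0.795, -0.0, -0.0]
ft_force: [0.2, 0.9, -0.6]
opening: 1.001
```

```bash
python3 -c "
from h import *
for f in('scene0','scene1'):
    c=dict(np.load(f+'.npz'));P=cloud(c);X,Y,Z=np.moveaxis(P,-1,0);H,S,V=cv2.split(cv2.cvtColor(c['img'],cv2.COLOR_BGR2HSV))
    m=(abs(X-480)<120)&(abs(Y+268)<130)&(H>45)&(H<85)&(S>90)&(Z>140)&(Z<190)
    v,u=np.where(m);q=np.array([ray(c,a,b,165)[:2] for a,b in zip(u,v)],np.float32);print(f,q.mean(0),cv2.minAreaRect(q))
    m=(abs(X-500)<100)&(abs(Y+268)<130)&(Z>145)&(Z<180)
    v,u=np.where(m);q=np.array([ray(c,a,b,160)[:2] for a,b in zip(u,v)],np.float32);print(cv2.minAreaRect(q))
to(480.5,-269.3,150,105.2)"
```

```text
scene0 [ 481.88773 -269.06854] ((482.6392822265625, -268.5873107910156), (17.43678855895996, 44.453956604003906), 13.980820655822754)
((478.9666442871094, -268.7108154296875), (20.901165008544922, 154.26893615722656), 15.21263313293457)
scene1 [ 482.14822 -269.06888] ((481.92291259765625, -269.1085510253906), (19.225770950317383, 45.4623908996582), 19.699098587036133)
((478.9666442871094, -268.7108154296875), (20.901165008544922, 154.26893615722656), 15.21263313293457)
t 6.7 tcp [ 480.9 -268.8  280.3] psi 105.24 z [-1.e-04  1.e-04 -1.e+00] F [ 0.2  0.9 -0.6] M [-0.05 -0.11 -0.05] op 1.001 q [-0.51  0.16  1.68 -0.    1.31 -0.78]
tool shift mm [ -0.4  -0.5 130.3] turn 0.001
```

The basket is unmoved. This time I descend 130 mm and wait for the full close before lifting.

>>> move_arm(
  moves=[
    [0, 0, 0, 0.03, 0],
    [0, 0, 0, 0.03, 0],
    [0, 0, 0, 0.03, 0],
    [0, 0, 0, 0.025, 0],
    [0, 0, 0, 0.015, 0],
    [0, 0, 0, 0, 0],
    [255, 0, 0, 0, 0],
    [255, 0, 0, 0, 0],
    [255, 0, 0, 0, 0],
    [255, 0, 0, 0, 0],
    [255, 0, 0, 0, 0],
    [255, 0, 0, 0, 0],
  ],
)

```text
t: 8.2
eef_pos: [480.9, -268.8, 150.3]
tcp_rot: [0.607, 0.795, 0.0, -0.0]
ft_force: [-0.3, 1.4, -0.7]
opening: 0.368
```

>>> move_arm(
  moves=[
    [255, 0, 0, 0, 0],
    [255, 0, 0, 0, 0],
    [255, 0, 0, 0, 0],
    [255, 0, 0, 0, 0],
    [255, 0, 0, 0, 0],
    [255, 0, 0, 0, 0],
  ],
)

```text
t: 8.95
eef_pos: [480.9, -268.8, 150.3]
tcp_rot: [0.607, 0.795, 0.0, 0.0]
ft_force: [0.5, -0.0, 0.0]
opening: 0.006
```

It closed on nothing again although the pose reads as centred. I need to look at it.

```bash
python3 -c "
from h import *
s,M=st()
ims=[]
for n in('scene','top'):
    c=ctrl.camera(n);np.savez(n+'2.npz',**c);print(n,proj(c,[480.9,-268.8,150]),c['eye'],c['attitude'])
    u,v=proj(c,[480,-269,150]).astype(int);a=c['img'][max(v-55,0):v+55,u-75:u+75];ims.append(cv2.resize(a,(600,300*600//600*1 if 0 else 300*1),interpolation=cv2.INTER_CUBIC))
cv2.imwrite('pics/crop2.png',np.vstack(ims))"
```

```text
t 8.95 tcp [ 480.9 -268.8  150.3] psi 105.24 z [ 1.e-04 -0.e+00 -1.e+00] F [ 0.5 -0.   0. ] M [ 0.   -0.14 -0.04] op 0.006 q [-0.51  0.28  1.83  0.    1.04 -0.78]
scene [169.37484136 251.35067807] [1204.04301693 -465.33511702 1488.20271261] [ 0.85992098  0.41853792 -0.12798243 -0.26264503]
top [367.75777254 201.35422119] [ 321.89447735   91.56728468 1716.65333634] [-0.70192236  0.7097835  -0.04310566  0.04067297]
```

View pics/crop2.png

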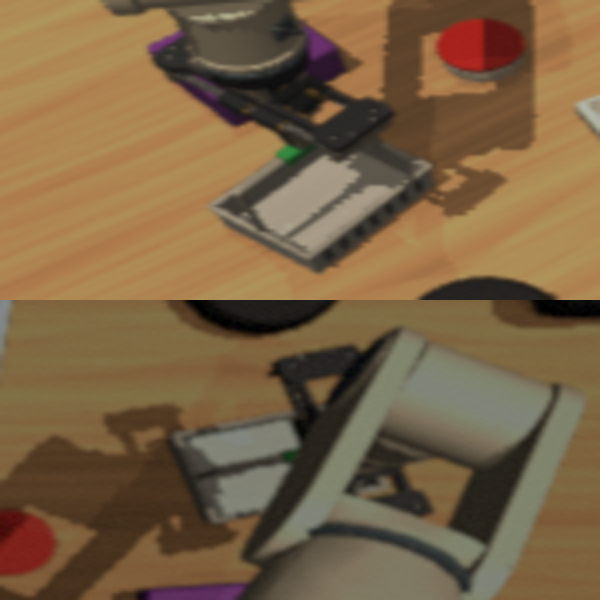

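The crop shows the sleeve at scene-crop (290,152) right under the gripper, and the basket is undisturbed. The wide black part is the gripper body, and the fingers can't be made out. I'll check with depth whether the fingers are really where the state says.

```bash
python3 -c "
from h import *
c=dict(np.load('scene0.npz'));P=cloud(c)
psi=np.radians(21.93);T=np.array([233.4,-579.8,185.3])
def loc(P,T,psi):
    d=P-T;tx=np.array([np.cos(psi),np.sin(psi),0]);ty=np.array([np.sin(psi),-np.cos(psi),0]);return np.stack([d@tx,d@ty,d[...,2]],-1)
for f,T,psi in(('scene0',[233.4,-579.8,185.3],21.93),('scene1',[480.6,-268.6,280],105.2),('scene2',[480.9,-268.8,150.3],105.2)):
    c=dict(np.load(f+'.npz'));L=loc(cloud(c),np.array(T),np.radians(psi)).reshape(-1,3)
    V=cv2.cvtColor(c['img'],cv2.COLOR_BGR2GRAY).ravel()
    print(f)
    for a in range(-30,150,15):
        q=L[(L[:,2]>=a)&(L[:,2]<a+15)&(abs(L[:,0])<70)&(abs(L[:,1])<130)&(V<90)]
        if len(q)>2: print(a,len(q),'x',np.percentile(q[:,0],[2,50,98]).round(),'y',np.percentile(q[:,1],[2,10,50,90,98]).round())
    u,v=proj(c,T).astype(int);cv2.imwrite('pics/g_'+f+'.png',cv2.resize(c['img'][v-50:v+45,max(u-50,0):max(u-50,0)+100],(395,375),interpolation=cv2.INTER_CUBIC))
a=[cv2.imread('pics/g_scene%d.png'%i) for i in(0,1)]
cv2.imwrite('pics/crop3.png',np.hstack(a))
"
```

```text
scene0
30 28 x [-1. 11. 14.] y [-57. -52.  46.  54.  57.]
45 39 x [-8. 10. 15.] y [-60. -58. -48.  55.  58.]
60 36 x [ 1. 11. 14.] y [-60. -57.  47.  58.  60.]
75 43 x [-5. 11. 15.] y [-61. -57. -48.  57.  60.]
90 21 x [-11.  11.  16.] y [-61. -57. -53.  52.  58.]
105 9 x [-2. 25. 31.] y [-77. -59. -52.  66.  80.]
120 187 x [-22.  28.  35.] y [-83. -70.  10.  69.  83.]
135 213 x [-18.  25.  35.] y [-85. -71.   0.  74.  89.]
scene1
30 19 x [-9. -6.  5.] y [-10.  -7.   9.  15.  15.]
45 17 x [-10.  -7.  -1.] y [-7. -2.  7. 16. 17.]
60 12 x [-10.  -8.   2.] y [-1.  3. 15. 18. 18.]
75 5 x [-10.  -9.  -1.] y [ 6.  8. 16. 19. 20.]
105 10 x [-28.  -4.  11.] y [-61.   4.  31.  87.  87.]
120 166 x [-30. -22.  24.] y [-79. -68.  30.  87.  89.]
135 207 x [-30. -21.  25.] y [-78. -24.  23.  89.  94.]
scene2
-15 3 x [-70. -70. -69.] y [0. 1. 3. 4. 4.]
0 30 x [-68. -14.  11.] y [1. 2. 4. 8. 8.]
15 10 x [-32.  -6.   4.] y [-4. -1.  5.  8. 10.]
30 12 x [-8. -7. -1.] y [-13.  -7.   5.  16.  16.]
45 11 x [-8. -8. -2.] y [-4. -0. 14. 17. 18.]
60 6 x [-9. -8.  1.] y [ 3.  5. 10. 17. 17.]
105 13 x [-22.   6.  27.] y [-80. -57.  85.  87.  87.]
120 130 x [-30. -22.  24.] y [-79. -65.  30.  88.  89.]
135 178 x [-30. -21.  30.] y [-81. -43.  21.  85.  94.]
```

View pics/crop3.png

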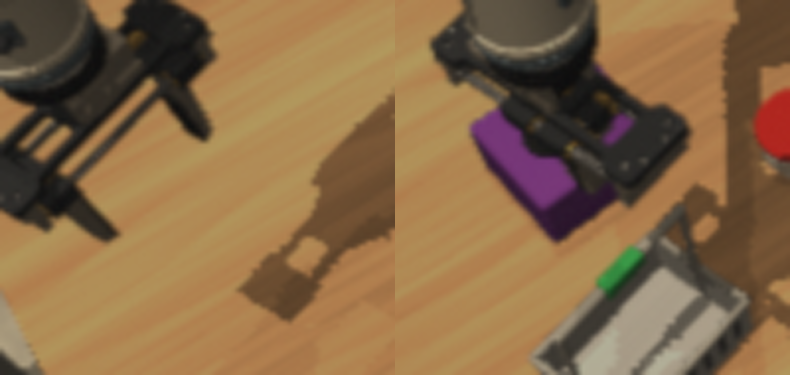

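The depth data is clear: the visible fingers end about 30 mm above where the reported TCP puts them (expected 8 mm below). Sideways they are centred. So there is a height offset, and I'll measure it more exactly.

```bash
python3 -c "
from h import *
for f,T,psi in(('scene0',[233.4,-579.8,185.3],21.93),('scene1',[480.6,-268.6,280],105.2),('scene2',[480.9,-268.8,150.3],105.2)):
    c=dict(np.load(f+'.npz'));T=np.array(T);p=np.radians(psi);d=cloud(c)-T
    L=np.stack([d@[np.cos(p),np.sin(p),0],d@[np.sin(p),-np.cos(p),0],d[...,2]],-1)
    V=cv2.cvtColor(c['img'],cv2.COLOR_BGR2GRAY)
    m=(abs(L[...,0])<25)&(abs(L[...,1])<66)&(L[...,2]>12)&(L[...,2]<105)
    q=L[m];o=q[q[:,2].argsort()][:14];print(f,len(q));print(o.round(0).tolist(), V[m][q[:,2].argsort()][:14])
    # body bottom
    m=(abs(L[...,0])<40)&(abs(L[...,1])>68)&(abs(L[...,1])<95)&(L[...,2]>20)&(L[...,2]<200);print('body z min',np.percentile(L[m][:,2],[1,5,20,50]).round())
c=dict(np.load('top0.npz'));P=cloud(c);u,v=proj(c,[233.4,-579.8,185]);print('top',u,v)
"
```

```text
scene0 185
[[9.0, -51.0, 27.0], [10.0, -55.0, 28.0], [-8.0, -48.0, 29.0], [-5.0, -50.0, 30.0], [8.0, 52.0, 30.0], [9.0, 48.0, 32.0], [2.0, -48.0, 32.0], [12.0, 47.0, 32.0], [11.0, -57.0, 33.0], [13.0, 51.0, 33.0], [12.0, -48.0, 35.0], [10.0, 50.0, 35.0], [13.0, 45.0, 36.0], [14.0, -52.0, 37.0]] [ 97 114  78  42  58  45  62  70  95  84  71  43  82  67]
body z min [118. 126. 139. 157.]
scene1 54
[[-7.0, 0.0, 28.0], [-6.0, 4.0, 30.0], [-7.0, 9.0, 31.0], [-7.0, -7.0, 31.0], [-8.0, -2.0, 32.0], [-6.0, -11.0, 33.0], [6.0, 13.0, 35.0], [-3.0, 14.0, 36.0], [-7.0, 10.0, 37.0], [-7.0, 15.0, 38.0], [0.0, 16.0, 39.0], [-6.0, 6.0, 39.0], [3.0, 13.0, 40.0], [-8.0, 0.0, 41.0]] [33 45 48 50 35 61 41 39 50 44 39 49 42 33]
body z min [118. 122. 140. 158.]
scene2 65
[[-1.0, 7.0, 12.0], [-3.0, -0.0, 13.0], [-19.0, 2.0, 14.0], [-6.0, 2.0, 14.0], [-21.0, 0.0, 15.0], [-9.0, 5.0, 15.0], [-16.0, 8.0, 15.0], [-14.0, -2.0, 15.0], [5.0, 6.0, 15.0], [-19.0, -2.0, 15.0], [-18.0, 6.0, 16.0], [-17.0, 1.0, 16.0], [-11.0, -9.0, 16.0], [-24.0, -2.0, 17.0]] [ 42  64  79  80 102  65  46 102  42  99  63  98 119 119]
body z min [117. 122. 146. 158.]
top 475.2129734455921 279.7090418145762
```

Fingertips show at +28 (expected −8) and the body begins at +118 (expected +80). The real TCP is therefore about 37 mm above the reported one, in all three pictures. I'll use reported z = true z − 37: reopen, then go down 38 mm more.

>>> move_arm(
  moves=[
    [0, 0, 0, 0, 0],
    [0, 0, 0, 0, 0],
    [0, 0, 0, 0, 0],
    [0, 0, 0, 0, 0],
    [0, 0, 0, 0, 0],
    [0, 0, 0, 0.008, 0],
    [0, 0, 0, 0.01, 0],
    [0, 0, 0, 0.01, 0],
    [0, 0, 0, 0.01, 0],
    [255, 0, 0, 0, 0],
    [255, 0, 0, 0, 0],
    [255, 0, 0, 0, 0],
  ],
)

```text
t: 10.55
eef_pos: [481.2, -269.0, 112.7]
tcp_rot: [0.607, 0.795, 0.0, 0.0]
ft_force: [0.3, 0.9, 0.1]
opening: 0.681
```

>>> move_arm(
  moves=[
    [255, 0, 0, 0, 0],
    [255, 0, 0, 0, 0],
    [255, 0, 0, 0, 0],
    [255, 0, 0, 0, 0],
    [255, 0, 0, 0, 0],
    [255, 0, 0, 0, 0],
    [255, 0, 0, 0, 0],
  ],
)

```text
t: 11.42
eef_pos: [480.6, -268.7, 112.1]
tcp_rot: [0.607, 0.795, -0.0, -0.0]
ft_force: [-0.8, -0.5, -2.2]
opening: 0.172
```

Gripped at opening 0.172 (15.8 mm, matching the sleeve). Lift 130 mm and turn to the hook's yaw.

>>> move_arm(
  moves=[
    [255, 0, 0, -0.01, 0],
    [255, 0, 0, -0.02, 0],
    [255, 0, 0, -0.025, 0],
    [255, 0, 0, -0.025, 0],
    [255, 0, 0, -0.025, 0],
    [255, 0, 0, -0.025, 0.07],
    [255, 0, 0, 0, 0.1],
    [255, 0, 0, 0, 0.1],
    [255, 0, 0, 0, 0.1],
    [255, 0, 0, 0, 0.04],
    [255, 0, 0, 0, 0],
    [255, 0, 0, 0, 0],
  ],
)

```text
t: 12.92
eef_pos: [480.9, -268.7, 242.5]
tcp_rot: [0.756, 0.655, 0.0, 0.0]
ft_force: [0.0, 0.0, -3.7]
opening: 0.175
```

>>> move_arm(
  moves=[
    [255, 0.015, -0.002, 0, 0],
    [255, 0.03, -0.004, 0, 0],
    [255, 0.03, -0.004, 0, 0],
    [255, 0.03, -0.004, 0, 0],
    [255, 0.03, -0.004, 0, 0],
    [255, 0.03, -0.004, 0, 0],
    [255, 0.03, -0.004, 0, 0],
    [255, 0.03, -0.004, 0, 0],
    [255, 0.03, -0.004, 0, 0],
    [255, 0.03, -0.004, 0, 0],
    [255, 0.02, -0.002, 0, 0],
    [255, 0.01, 0, 0, 0],
  ],
)

```text
t: 14.42
eef_pos: [486.0, 50.2, 242.4]
tcp_rot: [0.756, 0.655, 0.0, -0.0]
ft_force: [-0.1, 0.4, -3.6]
opening: 0.175
```

>>> move_arm(
  moves=[
    [255, 0, 0, 0, 0],
    [255, 0, 0, 0, 0],
  ],
)

```text
t: 14.68
eef_pos: [486.4, 48.2, 242.2]
tcp_rot: [0.756, 0.654, -0.0, 0.0]
ft_force: [-0.8, 0.6, -3.0]
opening: 0.173
```

```bash
python3 -c "
from h import *
to(487.2,49.1,242,81.7)
ims=[]
for n in('scene','top'):
    c=ctrl.camera(n);np.savez(n+'3.npz',**c);P=cloud(c);X,Y,Z=np.moveaxis(P,-1,0);H,S,V=cv2.split(cv2.cvtColor(c['img'],cv2.COLOR_BGR2HSV))
    m=(abs(X-487)<120)&(abs(Y-49)<130)&(H>45)&(H<85)&(S>90)&(Z>200);print(n,'sleeve',m.sum(),np.median(P[m],0) if m.any() else '')
    u,v=proj(c,[540,40,200]).astype(int);print(u,v);a=c['img'][v-60:v+60,u-90:u+90];ims.append(cv2.resize(a,(450,300),interpolation=cv2.INTER_CUBIC))
cv2.imwrite('pics/crop4.png',np.vstack(ims))"
```

```text
t 14.675 tcp [486.4  48.2 242.2] psi 81.74 z [-2.e-04 -3.e-04 -1.e+00] F [-0.8  0.6 -3. ] M [-0.04 -0.12 -0.09] op 0.173 q [ 0.1   0.08  1.85 -0.    1.21  0.24]
tool shift mm [1.  0.7 0.2] turn 0.001
scene sleeve 32 [487.34935341  34.99978455 296.56198963]
256 205
top sleeve 0 
270 181
```

View pics/crop4.png

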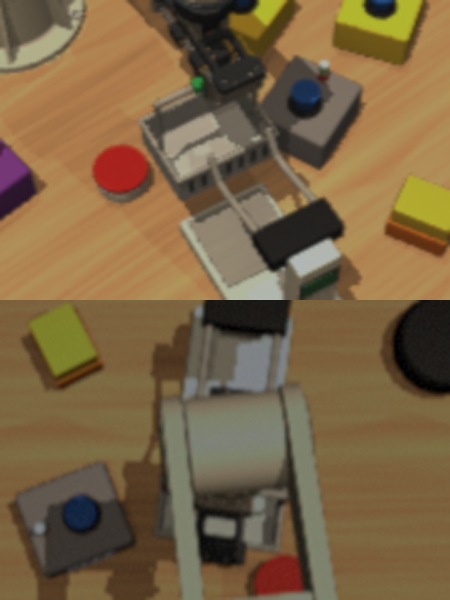

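The basket is held level in front of the hook: sleeve at scene-crop (198,85), prong tips at (212,158) and (268,130). Bar height is about 290 mm. Move 115 mm along tool +y over the seat, then lower in part.

>>> move_arm(
  moves=[
    [255, 0.001, 0.01, 0, 0],
    [255, 0, 0.02, 0, 0],
    [255, 0, 0.02, 0, 0],
    [255, 0, 0.02, 0, 0],
    [255, 0, 0.02, 0, 0],
    [255, 0, 0.015, 0, 0],
    [255, 0, 0.01, 0, 0],
    [255, 0, 0, 0, 0],
    [255, 0, 0, 0.01, 0],
    [255, 0, 0, 0.015, 0],
    [255, 0, 0, 0.01, 0],
    [255, 0, 0, 0, 0],
  ],
)

```text
t: 16.27
eef_pos: [599.5, 33.2, 206.0]
tcp_rot: [0.756, 0.654, -0.001, -0.001]
ft_force: [-0.2, 0.5, -4.3]
opening: 0.174
```

```bash
python3 -c "
from h import *
to(601,32.5,184.3,81.7)
ims=[]
for n in('scene','top'):
    c=ctrl.camera(n);np.savez(n+'4.npz',**c)
    u,v=proj(c,[601,32,220]).astype(int);a=c['img'][v-50:v+50,u-75:u+75];ims.append(cv2.resize(a,(450,300),interpolation=cv2.INTER_CUBIC))
cv2.imwrite('pics/crop5.png',np.vstack(ims))"
```

```text
t 16.275 tcp [599.5  33.2 206. ] psi 81.76 z [-2.2e-03 -1.0e-04 -1.0e+00] F [-0.2  0.5 -4.3] M [-0.04 -0.04  0.  ] op 0.174 q [0.05 0.3  1.66 0.   1.18 0.2 ]
tool shift mm [-0.5  1.6 21.7] turn 0.001
```

View pics/crop5.png

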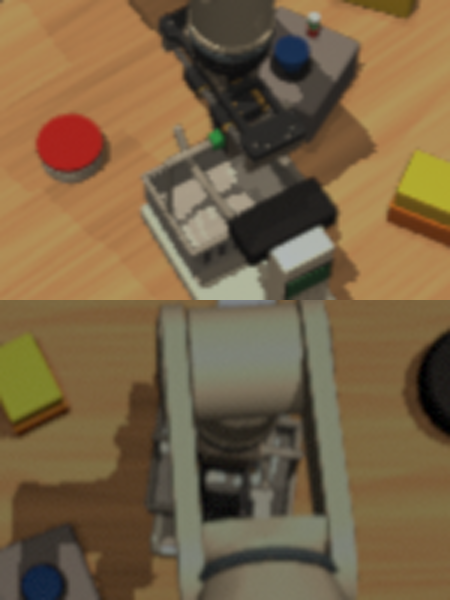

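The left prong tip (180,130) is in front of the bar, the sleeve (217,138) sits between the prongs and the tray is beneath. Lower gently and watch for the force to vanish.

>>> move_arm(
  moves=[
    [255, 0, 0.0015, 0.006, 0],
    [255, 0, 0, 0.006, 0],
    [255, 0, 0, 0.004, 0],
    [255, 0, 0, 0.003, 0],
    [255, 0, 0, 0, 0],
    [255, 0, 0, 0, 0],
  ],
)

```text
t: 17.12
eef_pos: [602.1, 33.0, 188.4]
tcp_rot: [0.756, 0.654, 0.0, 0.0]
ft_force: [0.1, 0.6, -3.3]
opening: 0.172
```

>>> move_arm(
  moves=[
    [255, 0, 0, 0.0015, 0],
    [255, 0, 0, 0.0015, 0],
    [255, 0, 0, 0, 0],
  ],
)

```text
t: 17.5
eef_pos: [601.8, 33.0, 185.1]
tcp_rot: [0.756, 0.654, -0.0, -0.0]
ft_force: [-0.5, -1.0, -4.1]
opening: 0.172
```

Expected contact is at about z 184. Continue in 1 mm steps.

>>> move_arm(
  moves=[
    [255, 0, 0, 0.001, 0],
    [255, 0, 0, 0.001, 0],
    [255, 0, 0, 0, 0],
  ],
)

```text
t: 17.88
eef_pos: [602.0, 33.0, 183.4]
tcp_rot: [0.756, 0.654, 0.0, 0.0]
ft_force: [-0.6, -0.7, -1.9]
opening: 0.17
```

>>> move_arm(
  moves=[
    [255, 0, 0, 0.001, 0],
    [255, 0, 0, 0, 0],
  ],
)

```text
t: 18.12
eef_pos: [602.1, 33.0, 183.2]
tcp_rot: [0.756, 0.654, 0.0, 0.0]
ft_force: [-2.5, -0.3, 4.8]
opening: 0.171
```

Contact: the load is carried and it now pushes back 4.8 N, so the bar is on the seat. Open half way and rise.

>>> move_arm(
  moves=[
    [130, 0, 0, 0, 0],
    [130, 0, 0, 0, 0],
    [130, 0, 0, 0, 0],
    [130, 0, 0, 0, 0],
    [130, 0, 0, 0, 0],
    [130, 0, 0, 0, 0],
    [130, 0, 0, -0.01, 0],
    [130, 0, 0, -0.02, 0],
    [130, 0, 0, -0.03, 0],
    [130, 0, 0, -0.03, 0],
    [130, 0, 0, -0.03, 0],
    [130, 0, 0, 0, 0],
  ],
)

```text
t: 19.62
eef_pos: [603.4, 33.0, 305.4]
tcp_rot: [0.756, 0.654, 0.002, 0.002]
ft_force: [-0.4, -0.9, -0.3]
opening: 0.492
```

```bash
python3 -c "
from h import *
ims=[]
st()
for n in('scene','top'):
    c=ctrl.camera(n);np.savez(n+'5.npz',**c);P=cloud(c);X,Y,Z=np.moveaxis(P,-1,0);H,S,V=cv2.split(cv2.cvtColor(c['img'],cv2.COLOR_BGR2HSV))
    m=(abs(X-601)<80)&(abs(Y-32)<80)&(H>45)&(H<85)&(S>90)&(Z>200)&(Z<260);print(n,'sleeve',m.sum(),np.median(P[m],0) if m.any() else '')"

```

```text
t 19.625 tcp [603.4  33.  305.4] psi 81.75 z [ 5.1e-03  3.0e-04 -1.0e+00] F [-0.4 -0.9 -0.3] M [-0.02 -0.1  -0.01] op 0.492 q [ 0.05  0.23  1.54 -0.    1.37  0.2 ]
scene sleeve 75 [605.32651018  32.31288804 239.11748163]
top sleeve 0
```

The sleeve's visible surface is at (605,32,239), so the basket hangs at the seat. Now close the fingers and go over the grey console's key at (479,231).

>>> move_arm(
  moves=[
    [255, 0, 0, 0, 0],
    [255, 0.0178, -0.0151, 0, 0],
    [255, 0.0178, -0.0151, 0, 0],
    [255, 0.0178, -0.0151, 0, 0],
    [255, 0.0178, -0.0151, 0, 0],
    [255, 0.0178, -0.0151, 0, 0],
    [255, 0.0178, -0.0151, 0, 0],
    [255, 0.0178, -0.0151, 0, 0],
    [255, 0.0178, -0.0151, 0, 0],
    [255, 0.0178, -0.0151, 0, 0],
    [255, 0.0178, -0.0151, 0, 0],
    [255, 0, 0, 0, 0],
  ],
)

```text
t: 21.22
eef_pos: [476.6, 232.5, 302.4]
tcp_rot: [0.755, 0.655, 0.0, -0.0]
ft_force: [0.3, -0.0, 0.7]
opening: 0.004
```

>>> move_arm(
  moves=[
    [255, 0, 0, 0.03, 0],
    [255, 0, 0, 0.04, 0],
    [255, 0, 0, 0.04, 0],
    [255, 0, 0, 0.04, 0],
    [255, 0, 0, 0.035, 0],
    [255, 0, 0, 0.015, 0],
    [255, 0, 0, 0, 0],
    [255, 0, 0, 0, 0],
  ],
)

```text
t: 22.22
eef_pos: [479.0, 231.2, 103.6]
tcp_rot: [0.756, 0.654, 0.001, 0.0]
ft_force: [-0.3, -0.1, -0.5]
opening: 0.006
```

```bash
python3 -c "
from h import *
to(479,231,64,81.7)
c=ctrl.camera('scene');np.savez('scene6.npz',**c);a=c['img'][120:320,150:370];cv2.imwrite('pics/crop6.png',cv2.resize(a,(660,600),interpolation=cv2.INTER_CUBIC))
d=cloud(c)-[479,231,0];Z=d[...,2];m=(np.hypot(d[...,0],d[...,1])<20)&(Z>108)&(Z<190);print(np.sort(Z[m])[:12].round(1))
"
```

```text
t 22.225 tcp [479.  231.2 103.6] psi 81.75 z [ 1.8e-03  8.0e-04 -1.0e+00] F [-0.3 -0.1 -0.5] M [-0.05 -0.12  0.01] op 0.006 q [ 0.45  0.31  1.91 -0.    0.92  0.59]
tool shift mm [-0.3 -0.1 39.6] turn 0.001
[108.  108.5 108.8 110.1 110.6 111.4 112.1 136.5 137.2 138.1 138.3 140.3]
```

View pics/crop6.png

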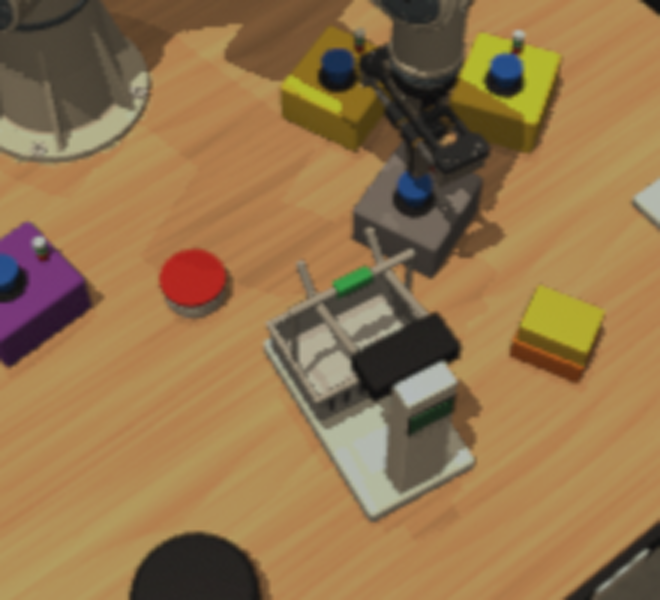

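The basket hangs with its bar on both prongs, sleeve at crop (353,280). The closed fingers stand right over the blue key at (415,190). Now I descend to just above the expected contact (reported z about 76), then feel for it.

>>> move_arm(
  moves=[
    [255, 0, 0, 0.01, 0],
    [255, 0, 0, 0.01, 0],
    [255, 0, 0, 0.003, 0],
    [255, 0, 0, 0, 0],
    [255, 0, 0, 0, 0],
  ],
)

```text
t: 22.9
eef_pos: [478.2, 230.9, 79.4]
tcp_rot: [0.756, 0.654, 0.0, 0.0]
ft_force: [-1.0, -0.0, -0.6]
opening: 0.001
```

>>> move_arm(
  moves=[
    [255, 0, 0, 0.002, 0],
    [255, 0, 0, 0, 0],
  ],
)

```text
t: 23.15
eef_pos: [478.0, 230.8, 77.3]
tcp_rot: [0.756, 0.654, 0.0, -0.0]
ft_force: [-0.6, 0.3, -0.6]
opening: 0.001
```

>>> move_arm(
  moves=[
    [255, 0, 0, 0.002, 0],
    [255, 0, 0, 0, 0],
  ],
)

```text
t: 23.4
eef_pos: [478.1, 230.8, 75.2]
tcp_rot: [0.756, 0.654, 0.0, -0.0]
ft_force: [0.6, -0.5, 0.5]
opening: 0.007
```

>>> move_arm(
  moves=[
    [255, 0, 0, 0.001, 0],
    [255, 0, 0, 0, 0],
  ],
)

```text
t: 23.65
eef_pos: [478.1, 230.8, 74.4]
tcp_rot: [0.756, 0.654, 0.0, 0.0]
ft_force: [0.2, 0.0, 2.3]
opening: 0.005
```

>>> move_arm(
  moves=[
    [255, 0, 0, 0.001, 0],
    [255, 0, 0, 0, 0],
    [255, 0, 0, 0, 0],
  ],
)

```text
t: 24.02
eef_pos: [478.1, 230.8, 73.3]
tcp_rot: [0.756, 0.654, 0.0, 0.0]
ft_force: [-0.8, -0.6, 3.5]
opening: 0.005
```

>>> move_arm(
  moves=[
    [255, 0, 0, 0.001, 0],
    [255, 0, 0, 0, 0],
    [255, 0, 0, 0, 0],
  ],
)

```text
t: 24.4
eef_pos: [478.1, 230.9, 72.3]
tcp_rot: [0.756, 0.654, 0.0, -0.0]
ft_force: [-0.2, -0.2, 3.6]
opening: 0.0
```

>>> move_arm(
  moves=[
    [255, 0, 0, 0.002, 0],
    [255, 0, 0, 0, 0],
    [255, 0, 0, 0, 0],
  ],
)

```text
t: 24.78
eef_pos: [478.1, 230.8, 70.3]
tcp_rot: [0.756, 0.654, 0.0, 0.0]
ft_force: [-0.6, -0.3, 4.8]
opening: 0.003
```

>>> move_arm(
  moves=[
    [255, 0, 0, 0.003, 0],
    [255, 0, 0, 0, 0],
    [255, 0, 0, 0, 0],
  ],
)

```text
t: 25.15
eef_pos: [478.1, 230.8, 67.4]
tcp_rot: [0.756, 0.654, 0.0, 0.0]
ft_force: [-1.2, 0.2, 4.5]
opening: 0.003
```

Contact came at z ≈ 74.8, so mid-green is at z ≈ 62.8. Go 4.5 mm more, then check by force and camera.

>>> move_arm(
  moves=[
    [255, 0, 0, 0.002, 0],
    [255, 0, 0, 0.0015, 0],
    [255, 0, 0, 0.001, 0],
    [255, 0, 0, 0, 0],
    [255, 0, 0, 0, 0],
  ],
)

```text
t: 25.78
eef_pos: [478.1, 230.8, 63.0]
tcp_rot: [0.756, 0.654, 0.0, 0.0]
ft_force: [-0.7, -1.0, 7.1]
opening: 0.005
```

```bash
python3 -c "
from h import *
F=[]
for i in range(6):
    c=ctrl.camera('scene');F.append(ctrl.get_state()['ft_force'][2])
    P=cloud(c);H,S,V=cv2.split(cv2.cvtColor(c['img'],cv2.COLOR_BGR2HSV))
    d=P-[479,231,0];m=(np.hypot(d[...,0],d[...,1])<18)&(H>100)&(H<125)&(S>100);print(m.sum(),np.percentile(d[m][:,2],[25,50,75,90]).round(1))
c0=dict(np.load('scene0.npz'));np.savez('scene7.npz',**c)
for k in(c0,c):
    H,S,V=cv2.split(cv2.cvtColor(k['img'],cv2.COLOR_BGR2HSV));m=((H>100)&(H<125)&(S>100)).astype(np.uint8);m[:,:272]=0;m[:160]=0;m[205:]=0;m[:,305:]=0;print('blue bbox',cv2.boundingRect(m))
print('key centre px for top at 104,92,84',[proj(c,[479,231,z]).round(1).tolist() for z in(104,92,84)])
print(np.mean(F),F);st()
cv2.imwrite('pics/crop7.png',np.hstack([cv2.resize(k['img'][160:215,260:320],(390,358),interpolation=cv2.INTER_CUBIC) for k in(c0,c)]))
"
```

```text
36 [88.  92.3 93.8 95.7]
37 [84.8 91.6 94.7 97.7]
33 [85.8 89.7 92.3 94.9]
31 [85.4 89.6 91.9 95.4]
35 [87.  90.6 92.6 94.5]
34 [86.8 90.9 94.2 95.8]
blue bbox (283, 177, 11, 12)
blue bbox (282, 180, 12, 10)
key centre px for top at 104,92,84 [[287.9, 181.3], [287.7, 183.3], [287.6, 184.5]]
6.405547099315119 [np.float64(5.657274835858287), np.float64(6.303387019295902), np.float64(7.0987794885637685), np.float64(6.40795455131212), np.float64(6.74418017194709), np.float64(6.221706528913549)]
t 26.075 tcp [478.1 230.9  63.1] psi 81.75 z [ 2.e-04  1.e-04 -1.e+00] F [-0.8 -0.3  6.2] M [-0.15  0.13 -0.01] op 0.004 q [0.45 0.36 1.94 0.   0.84 0.59]
```

View pics/crop7.png

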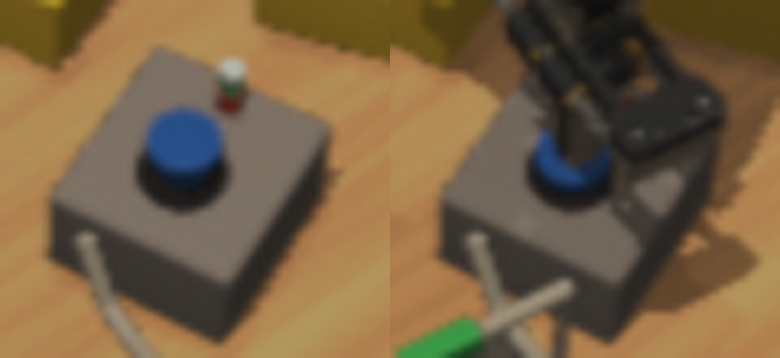

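The right half shows the key (570,160) pressed down under the fingertips. The key top reads about 91–92 mm and the force 6.4 N, against about 7 N expected at mid-green, so it is in the green. One numeric check of the basket and bystanders, then I hand in.

```bash
python3 -c "
from h import *
a=dict(np.load('scene0.npz'));b=dict(np.load('scene7.npz'))
for n,(x,y,z) in dict(wheel=(713,-267,60),tub=(382,-39,40)).items():
    u,v=proj(a,[x,y,z]).astype(int);print(n,cv2.absdiff(a['img'],b['img'])[v-10:v+10,u-10:u+10].mean())
print('cheddar',cv2.absdiff(a['img'],b['img'])[215:245,320:352].mean())
P=cloud(b);H,S,V=cv2.split(cv2.cvtColor(b['img'],cv2.COLOR_BGR2HSV));m=(H>45)&(H<85)&(S>90)&(abs(P[...,2]-235)<20)&(abs(P[...,0]-601)<50);print('sleeve',m.sum(),np.median(P[m],0).round(1))
st();print(ctrl.close_job())
"
```

```text
wheel 0.5766666666666667
tub 2.4483333333333333
cheddar 0.40208333333333335
sleeve 75 [605.9  31.3 238.9]
t 26.075 tcp [478.1 230.9  63.1] psi 81.75 z [ 2.e-04  1.e-04 -1.e+00] F [-0.8 -0.3  6.2] M [-0.15  0.13 -0.01] op 0.004 q [0.45 0.36 1.94 0.   0.84 0.59]
the job is handed in; nothing more can be done
None
```

I hung the basket on both prongs of the hook and let go of it. I then pressed the grey console's blue key to mid-green and handed the job in at 26.1 s, still holding it there.

**Last checks**
- **Basket:** the green sleeve's visible surface is at (606, 31, 239) mm. That fits the seat I measured at (601, 32.5, 232) mm.
- **Key:** travel from first contact is about 11.7 mm. The camera puts the key top at about 90–92 mm, with readings scattered by about ±1.5 mm. The force averages 6.4 N, slightly under the roughly 7 N expected at mid-green. All three put the key inside the green band.
- **Bystanders:** the image around the wheel, cheddar and tub is almost unchanged from the start. I did not measure their positions again.

**What went wrong on the way**
- **Two empty grasps:** neither one moved the basket. On the first I also lifted before the slow fingers had closed.
- **Height offset:** the camera depth showed the real fingertips about 37 mm higher than the reported TCP height implied. I corrected for that from then on. The sleeve grip (15.8 mm opening), the seat contact and the key contact all agreed with it.

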